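# Seat a dowel blank in the V-block drilling jig

## Robot

A 6-joint arm with a two-finger parallel gripper is mounted at the origin on the work surface. World frame = base frame: x ahead of the robot, y to its left, z up, the work surface at z = 0. Lengths are in mm, angles in rad, forces in N, time in s.
With the tool pointing down it reaches from about 275 to 1000 mm from the base axis. Payload 8.4 kg.
Tool frame: the origin (TCP) lies on the mounting face of the last link; the fingertips stand 173 mm ahead of it and the grasp point (between the pads) lies 155 mm ahead of it; z points along the fingers, y is the line along which they close (so a half turn about z gives the same grasp; the last joint's range is limited). The gripper opens to 85 mm and grips with 20 to 120 N. Pads are 22 mm wide; open, the fingers measure 114 mm over their backs; the gripper's body (76 mm by 85 mm) begins 54 mm behind the grasp point. The pads swing forward as they close: fully open they stand 13 mm farther back than shut.
Start: joints at [-1.236, 0.353, 1.633, -0, 1.155, -0.002], TCP at [206.542, -589.89, 404.681] pointing down, gripper open.
Joint ranges: [-2.63, 2.63], [-0.92, 2.1], [0.06, 2.66], [-1.3, 4.44], [0, 2.69], [-3.02, 3.02]. Speed limits (rad/s): [2.22, 2.22, 2.79, 3.14, 3.14, 3.14].

## Interface

Orientations are given as [roll, pitch, yaw] about the fixed x, y, z axes, in that order (R = Rz(yaw) Ry(pitch) Rx(roll)).
In Python, from rig import r gives the robot as it stands.
- The arm moves only by the tool apply_moves, never from a script. Its argument "deltas" is a list of rows, each an object with "claw": the gripper command: -1 is fully open, 1 is shut, values between are in proportion; "delta_pos": the shift along the tool's x, y, z in cm, a list of three; "yaw": the turn about the tool's z in rad. In form: [{"claw": claw, "delta_pos": [tx, ty, tz], "yaw": yaw}, ...]. A call has 1 to 8 rows; each row shifts and turns the commanded pose from where the row before left it, along the tool's axes as they then stand; what a row does not reach is not made up. A row lasts 1/8 s, in which the tool goes at most 62.5 mm and 10.7 degrees, less where a joint would pass 70% of its speed; a pose out of reach is approached as far as the arm can. A call with a gripper value outside its range is refused whole. The fingers move at their own pace and stop on an object; "grip_force" is the grip in N (left out, the last holds). Time passes only in rows, so rows that do not move let the fingers close. It gives the time, the measured TCP pose, the force, the opening and the grip force at its end, in the units of the state.
- r.sense(): the state, without advancing time (a new reading comes with each control period).
- r.grab_frame(name): name is "side" or "top" or "wrist"; returns a dict with "img" (420x560x3 uint8, blue, green, red), "z_map" (420x560 float32, mm along the optical axis (not along the pixel's ray), 0 where there is no reading), "fx", "fy", "cx", "cy" (pixels), "eye" and "rotation" of the camera in the world; the wrist camera has in their place "T_tool_cam" (4x4, takes a point from camera to tool coordinates, whose origin is the TCP and whose axes are the flange's). Camera axes: x right, y up, looking along -z (the intrinsics and any distortion apply to the point x, -y, -z); pixel columns grow to the right and rows downward; lengths in mm; the calibration is good to about 2 mm. A picture is of the moment at which its call begins: read the wrist's pose just before it.
- r.sign_off(): hands the job in; it is judged then, once.
The state is a dict: "clock": time; "qpos": joint angles; "qvel": joint speeds; "joint_efforts": joint torques, N m; "eef_pos": TCP position; "tcp_rot": TCP orientation; "contact_force": force on the tool from outside, world axes, zero at the start; "wrist_torque": the same for the moment, N m; "opening": opening from 0.0 (shut) to 1.0 (fully open); "grasp_force": force on a finger pad.
Only numpy, scipy, OpenCV 4.12 (cv2) and the standard library are available. Lean on these libraries where they do the work, as an engineer would, in place of code of your own. Each camera call takes 0.05 s, during which the arm holds its last target. There are 200 camera calls.

## Task

Take the thicker of the two wooden dowels from the rack, lay it (do not drop it) in the V-block at the open end, in front of the sprung roller, and then push it endwise under the roller until it is fully home on the back stop. Keep it pressed solidly on the stop for about half a second, with about 8 N beyond the drag of sliding; never press on the stop with more than 15 N. Then let go and leave it lying on both flanks, still touching the stop. Leave the thin dowel and everything else on the bench alone.

Things in the scene. Friction and masses are not known exactly. Their poses are not given: they have to be found in the camera images.
- dowel_center (a point): Centre of the thick dowel, the one to load: plain pale wood rod, 32 mm diameter, 150 mm long, about 90 g, both ends alike with 2 mm chamfers. Its x axis runs along it. It starts lying level in a lane of the rack, parallel to the rack's x axis, its axis 45 mm above the bench; each end overhangs the rack's base by 45 mm and can be gripped there across the diameter.
- thin_dowel_center (a point): Centre of the thin dowel, to be left alone: 20 mm diameter, 150 mm long, same wood, x axis along it, in the rack's other lane, 80 mm beside the thick one.
- rack: Fixed plywood rack, 60 mm (x) by 150 mm (y), origin at the centre of its underside on the bench. Two notched strips (at x = +-20 mm, crests 42 mm above the bench) make two lanes along its x axis, at y = +40 and -40 mm; one dowel lies in each, which in which varies.
- vblock: Fixed smooth aluminium V-block jig. Origin on the bench; its x axis runs along the V from the open entry to the back stop. The V is a right-angled trough, open upwards, from x = -65 to +85 mm, middle at y = 0; its flanks end 42 mm above the bench, 16 mm either side of the middle. It stands on a plywood base 12 mm thick, 96 mm wide, from x = -80 to +110 mm.
- seat (a point): Point on the axis of a dowel that lies on both flanks of the V: 48 mm above the V-block's origin; same axes as the V-block.
- entry (a point): Middle of the V's open entry, 48 mm above the bench, 65 mm before the seat point. Lay the dowel with its centre about 15 mm inside this point (so that it balances; its leading end is then 10 mm short of touching the roller); it is 27 to 58 mm from home then. Its trailing end sticks out 60 mm and can be pushed along the axis, for instance with the tips of the closed fingers.
- holddown (a joint): Height of the sprung roller above its rest, m: 0 at rest, 0.002 with the dowel underneath, at most 0.010. Roller: free-turning, 24 mm diameter, 30 mm wide, across the V at the V-block's x = +43 mm, underside 62 mm above the bench at rest, pressed down with about 2 N; getting under it and dragging on in the V takes a push of a few N. It hangs in a gate (posts at y = +-34 mm, x +31 to +55 mm, 114 mm high).
- stop: Back stop. Origin: foot of its fixed steel bracket, at the V-block's x = +85 mm. From the bracket a bar with a round pad (23 mm) reaches back along the V's axis to meet the dowel's end; it is clamped at a different depth each time, pad face anywhere 33 to 5 mm before the bracket: not measured, feel for it. The pad gives 3 mm on a light spring (0.8 N per mm), then is solid; the spring keeps it on the dowel.
- offcut: Bystander, loose: short wooden offcut, 70 x 45 x 18 mm. Leave it alone.
- tape_roll: Bystander, loose: blue roll of masking tape lying flat, 84 mm across, 24 mm high. Leave it alone.
- glue: Bystander, loose: white glue bottle, 60 mm across, 150 mm tall. Leave it alone.
- spray_can: Bystander, loose: spray can, 66 mm across, 190 mm tall. Leave it alone.
- hammer: Bystander, loose: hammer lying on the bench. Leave it alone.
- screwdriver: Bystander, loose: screwdriver lying on the bench. Leave it alone.
- tape_measure: Bystander, loose: tape measure, 65 x 35 x 60 mm. Leave it alone.
Mind the look-alikes: they are no part of the job. There is more than one size of the vblock; the job needs the smaller.

How it is judged:
By the outcome, as a careful person would: the job done as asked, in the order asked, and still so for the second after the job is handed in, with the robot touching nothing.
It also fails if it takes over 56 s, if anything falls off the work surface, if the arm or the gripper's body presses on something with over 40 N, if the wrist force passes 120 N, or if a joint passes its speed limit or range.

## Working session

There is one attempt and no reset: what is moved stays moved. The work goes in short steps, Python scripts to look and compute and a tool call to move; the robot and the scene stay as the last step left them, time stands still between calls to the robot, and variables do not carry over. Pictures are saved under pics/ and viewed, at most 10 in all, crops included, and the job is handed in when it is done.

Besides the shell and the picture viewer there is one more tool, called after "Request:" as name(argument=value, ...), one argument or row to a line, values as JSON. apply_moves: Moves the arm, as the interface text tells. Its arguments: {"type":"object","properties":{"deltas":{"type":"array"},"grip_force":{"type":"number"}},"required":["deltas"]}

```bash
mkdir -p pics; ls
cat > h.py <<'E'
import numpy as np, cv2, json
from rig import r
def snap(n,f):
    s=r.sense(); g=r.grab_frame(n); cv2.imwrite('pics/%s.png'%f,g['img'])
    if n=='wrist':
        from scipy.spatial.transform import Rotation as R
        T=np.eye(4);T[:3,:3]=R.from_euler('xyz',s['tcp_rot']).as_matrix();T[:3,3]=s['eef_pos']
        W=T@np.array(g['T_tool_cam']); 
    else:
        W=np.eye(4);W[:3,:3]=g['rotation'];W[:3,3]=g['eye']
    g['W']=W
    np.savez('pics/%s.npz'%f,**{k:np.array(v) for k,v in g.items()})
    return g
def load(f): return dict(np.load('pics/%s.npz'%f,allow_pickle=True))
def ray(g,u,v):
    d=np.array([(u-g['cx'])/g['fx'],-(v-g['cy'])/g['fy'],-1.0]); W=g['W']
    return W[:3,3],W[:3,:3]@d
def plane(g,u,v,z):
    o,d=ray(g,u,v); return o+d*(z-o[2])/d[2]
def cloud(g):
    v,u=np.mgrid[0:420,0:560]; z=g['z_map']
    d=np.stack([(u-g['cx'])/g['fx']*z,-(v-g['cy'])/g['fy']*z,-z],-1)
    return d@g['W'][:3,:3].T+g['W'][:3,3]
E
python3 - <<'E'
from h import *
print(r.sense())
for n in('top','side'):
    g=snap(n,n+'0'); print({k:(v if np.size(v)<20 else np.shape(v)) for k,v in g.items()})
a=cv2.imread('pics/top0.png')
E
```

```text
pics
{'clock': 0.0, 'qpos': array([-1.23641419e+00,  3.53607891e-01,  1.63410802e+00, -1.31363685e-06,
        1.15519112e+00, -2.40135225e-03]), 'qvel': array([ 8.26793897e-05, -1.68418742e-04, -2.01707434e-04,  1.72562670e-03,
       -5.55006969e-04, -5.88748217e-04]), 'joint_efforts': array([-3.11220021e-03, -6.05254483e+01, -3.42066336e+01, -1.26466889e-04,
        9.42670653e-03, -2.26988578e-05]), 'eef_pos': array([ 206.45759843, -589.6748507 ,  403.99784192]), 'tcp_rot': array([-3.14027828e+00, -1.95515872e-06,  3.36784019e-01]), 'contact_force': array([-0.20614334, -0.29072984, -0.07763415]), 'wrist_torque': array([-0.01369046,  0.05609417, -0.02675867]), 'grasp_force': 0.0, 'opening': 1.0032885017457789}
{'img': (420, 560, 3), 'z_map': (420, 560), 'fx': 425.2790281636138, 'fy': 425.2790281636138, 'cx': 273.90055355654187, 'cy': 211.6697941611101, 'eye': array([ 362.93340538,   -2.5922278 , 1170.17589231]), 'rotation': array([ 0.09961563, -0.0096337 , -1.5640098 ]), 'W': array([[ 9.96156320e-02, -9.63370241e-03, -1.56400980e+00,
         3.62933405e+02],
       [ 9.96156320e-02, -9.63370241e-03, -1.56400980e+00,
        -2.59222780e+00],
       [ 9.96156320e-02, -9.63370241e-03, -1.56400980e+00,
         1.17017589e+03],
       [ 0.00000000e+00,  0.00000000e+00,  0.00000000e+00,
         1.00000000e+00]])}
{'img': (420, 560, 3), 'z_map': (420, 560), 'fx': 422.6695304522638, 'fy': 422.6695304522638, 'cx': 278.5804782735362, 'cy': 211.90345295320117, 'eye': array([-183.95432467,  767.63231357,  679.54450453]), 'rotation': array([ 1.03237176, -0.00800397, -2.45177208]), 'W': array([[ 1.03237176e+00, -8.00397367e-03, -2.45177208e+00,
        -1.83954325e+02],
       [ 1.03237176e+00, -8.00397367e-03, -2.45177208e+00,
         7.67632314e+02],
       [ 1.03237176e+00, -8.00397367e-03, -2.45177208e+00,
         6.79544505e+02],
       [ 0.00000000e+00,  0.00000000e+00,  0.00000000e+00,
         1.00000000e+00]])}
```

Rotation is given as rpy; I'll fix that in the helper and view both pictures side by side.

```bash
python3 - <<'E'
s=open('h.py').read()
s=s.replace("        from scipy.spatial.transform import Rotation as R\n","").replace("from rig import r","from rig import r\nfrom scipy.spatial.transform import Rotation as R",1)
s=s.replace("W[:3,:3]=g['rotation']","W[:3,:3]=R.from_euler('xyz',g['rotation']).as_matrix()")
open('h.py','w').write(s)
E
python3 - <<'E'
from h import *
for n in('top','side'):
    g=load(n+'0'); W=np.eye(4);W[:3,:3]=R.from_euler('xyz',g['rotation']).as_matrix();W[:3,3]=g['eye'];g['W']=W
    np.savez('pics/%s0.npz'%n,**g)
    c=cloud(g); ok=g['z_map']>0; print(n, np.percentile(c[ok][:,2],[1,10,50,90,99]), np.round(c[[20,20,400,400],[20,540,20,540]]))
    cv2.imwrite('pics/%s0b.png'%n,cv2.resize(g['img'],(800,600),interpolation=cv2.INTER_CUBIC))
E
```

```text
top [-756.59010793   -5.62636409    1.07518541  120.12384686  842.17873228] [[ 1.459e+03  1.190e+03 -7.560e+02]
 [ 1.486e+03 -1.286e+03 -7.490e+02]
 [-2.400e+01  6.530e+02 -2.000e+00]
 [-1.900e+01 -7.260e+02 -1.000e+00]]
side [-493.66613204 -111.55301712    3.54278643  378.22955361  578.33105437] [[ 1.910e+03 -4.600e+01  4.500e+02]
 [ 3.160e+02 -2.086e+03  4.070e+02]
 [ 4.610e+02  6.920e+02  1.000e+01]
 [-2.460e+02  9.400e+01  2.000e+00]]
```

View pics/top0b.png

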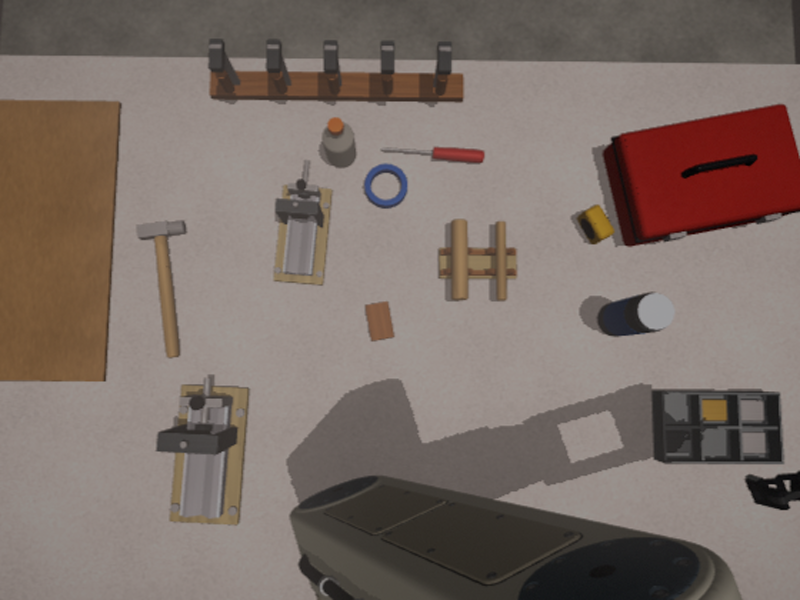

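View pics/side0b.png

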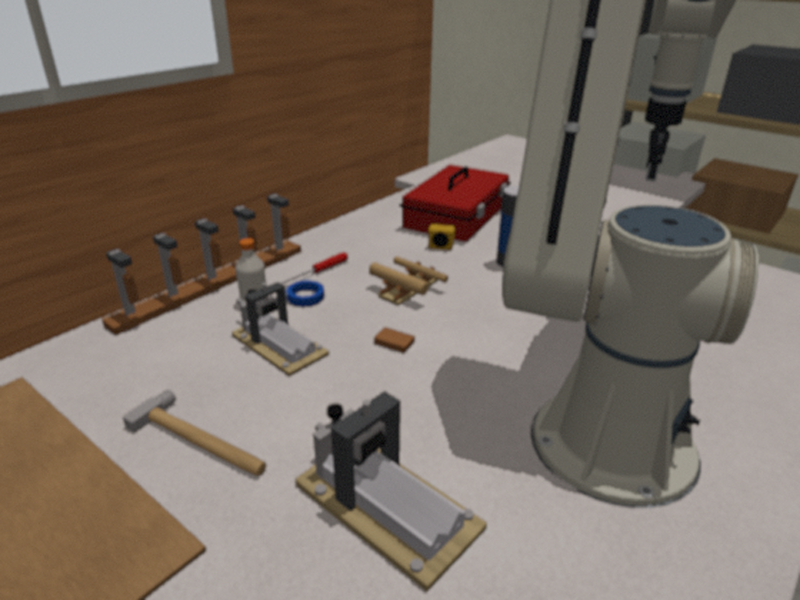

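Top view: thick dowel at (460,259) in 800×600 pixels, thin one at (502,260), smaller V-block at (303,235) with its entry toward the robot (298,275). The larger look-alike is at (205,455). The side view agrees with this.

```bash
cat > m.py <<'E'
from h import *
g=load('top0'); s=load('side0'); c=cloud(g); cs=cloud(s)
# dowel: raised points in the rack area, both clouds
p0=plane(g,460*.7,259*.7,45); v0=plane(g,303*.7,235*.7,30); print('rough',p0.round(),v0.round())
for nm,C in(('top',c),('side',cs)):
    P=C.reshape(-1,3); P=P[np.isfinite(P).all(1)]
    m=(abs(P[:,0]-p0[0])<90)&(abs(P[:,1]-p0[1])<30)&(P[:,2]>48)&(P[:,2]<80); Q=P[m]
    mu=Q.mean(0); w=np.linalg.svd(Q[:,:2]-mu[:2],full_matrices=False)[2][0]; w*=np.sign(w[0]); t=(Q[:,:2]-mu[:2])@w
    print(nm,'dowel n',len(Q),'mean',mu.round(1),'ang',np.arctan2(w[1],w[0]).round(3),'ext',t.min().round(),t.max().round(),'top z',np.percentile(Q[:,2],[50,95]).round(1))
# colour contours in the top picture
hsv=cv2.cvtColor(g['img'],cv2.COLOR_BGR2HSV)
for nm,(u,v,h,w) in {'dowel':(322,181,36,9),'base':(212,164,42,26)}.items():
    roi=np.zeros((420,560),np.uint8); roi[v-h:v+h,u-w:u+w]=255
    m=cv2.inRange(hsv,(8,60,60),(30,255,255))&roi
    k=np.column_stack(np.nonzero(m)[::-1]).astype(np.float32)
    z=45 if nm=='dowel' else 12
    pw=np.array([plane(g,a,b,z)[:2] for a,b in k],np.float32)
    if nm=='base':
        n_,l,st,ce=cv2.connectedComponentsWithStats(m)
    print(nm,len(k),cv2.minAreaRect(pw), cv2.minAreaRect(k))
cv2.imwrite('pics/vb.png',cv2.resize(g['img'][100:210,180:250],None,fx=5,fy=5,interpolation=cv2.INTER_CUBIC))
E
python3 m.py
```

```text
rough [ 558. -141.   45.] [605. 156.  30.]
top dowel n 634 mean [ 557.  -136.8   57.5] ang 0.007 ext -74.0 76.0 top z [58.1 62.3]
side dowel n 297 mean [ 552.3 -130.2   56.3] ang 0.017 ext -72.0 80.0 top z [57.  61.7]
dowel 786 ((559.5643310546875, -139.7859649658203), (45.7176399230957, 152.18214416503906), 89.86447143554688) ((321.5, 181.0), (56.0, 17.0), 90.0)
base 826 ((610.20751953125, 159.8922119140625), (95.2171630859375, 188.6358184814453), 85.43675994873047) ((211.5940704345703, 164.0594024658203), (34.62729263305664, 67.4635238647461), 5.710593223571777)
```

View pics/vb.png

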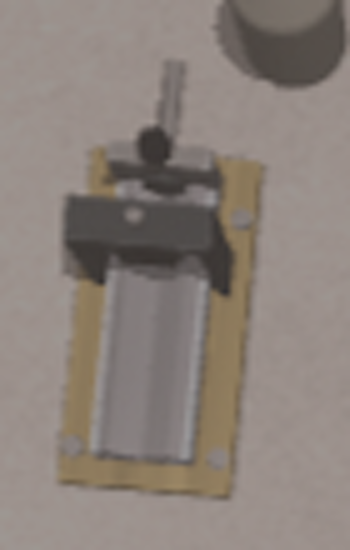

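The base rectangle is 95×189 mm, so this is the right block. Axis yaw is about −0.08 and its origin about (595,161). The dowel centre is about (558,−139). Next I turn square and go above the dowel's near end.

Request:
apply_moves(
  deltas=[
    {"claw": -1,"delta_pos": [0,0,0],"yaw": 0.17},
    {"claw": -1,"delta_pos": [0,0,0],"yaw": 0.16},
    {"claw": -1,"delta_pos": [3,-4.5,0],"yaw": 0},
    {"claw": -1,"delta_pos": [3,-4.5,0],"yaw": 0},
    {"claw": -1,"delta_pos": [3,-4.5,0],"yaw": 0},
    {"claw": -1,"delta_pos": [3,-4.5,0],"yaw": 0},
    {"claw": -1,"delta_pos": [3,-4.5,0],"yaw": 0},
    {"claw": -1,"delta_pos": [3,-4.5,0],"yaw": 0},
  ],
)

```text
clock: 1.1
eef_pos: [385.3, -317.1, 404.5]
tcp_rot: [-3.141, 0.0, 0.007]
contact_force: [0.4, 0.6, 0.1]
opening: 0.999
grasp_force: 0.0
```

Request:
apply_moves(
  deltas=[
    {"claw": -1,"delta_pos": [3,-4.5,0],"yaw": 0},
    {"claw": -1,"delta_pos": [3,-4.5,0],"yaw": 0},
    {"claw": -1,"delta_pos": [3,-4.5,2],"yaw": 0},
    {"claw": -1,"delta_pos": [1,-3,3],"yaw": 0},
    {"claw": -1,"delta_pos": [0,0,3],"yaw": 0},
    {"claw": -1,"delta_pos": [0,0,0],"yaw": 0},
  ],
)

```text
clock: 1.85
eef_pos: [482.7, -152.3, 322.7]
tcp_rot: [-3.14, 0.005, 0.008]
contact_force: [0.2, -0.9, 0.5]
opening: 1.003
grasp_force: 0.0
```

Run:
```python
from h import *
g=snap('wrist','w1'); s=r.sense(); print(s['clock'],s['eef_pos'],s['tcp_rot'],s['contact_force'])
c=cloud(g); print(g['W'].round(2))
P=c.reshape(-1,3);ok=(g['z_map'].ravel()>0)&(abs(P[:,1]+139)<40)&(abs(P[:,0]-558)<100)&(P[:,2]>30)&(P[:,2]<90);Q=P[ok]
print(len(Q),Q.min(0),Q.max(0))
for x0 in range(480,640,15):
    q=Q[(abs(Q[:,0]-x0)<7)&(Q[:,2]>50)]
    if len(q)>10: print(x0,len(q),q[:,1].min().round(1),q[:,1].max().round(1),q[:,2].max().round(1))
cv2.imwrite('pics/w1b.png',g['img'])
```

```text
1.9 [ 483.29864523 -152.86473968  324.1844021 ] [-3.14094142e+00  2.25618474e-03  7.04533257e-03] [ 0.2562981   0.00541435 -0.28454361]
[[ 1.0000e-02  9.4000e-01  3.3000e-01  5.6629e+02]
 [-1.0000e+00  1.0000e-02  0.0000e+00 -1.5167e+02]
 [-0.0000e+00 -3.3000e-01  9.4000e-01  2.9242e+02]
 [ 0.0000e+00  0.0000e+00  0.0000e+00  1.0000e+00]]
10285 [ 480.78394784 -162.90067969   30.95943983] [ 615.27193779 -112.1019797    63.65704559]
480 267 -153.0 -123.3 62.9
495 768 -153.6 -122.9 62.9
510 819 -153.5 -122.6 63.0
525 875 -153.3 -122.6 62.8
540 924 -153.2 -122.7 63.0
555 992 -153.1 -122.4 63.3
570 1073 -152.9 -122.4 62.6
585 1141 -152.8 -122.3 63.2
600 1226 -152.7 -122.3 63.7
615 523 -153.1 -122.2 63.1
```

View pics/w1.png

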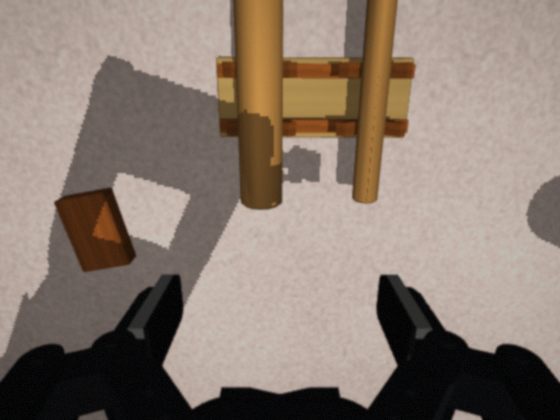

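The wrist view shows the thick dowel left at (260,205) for its near end. The depth gives axis y = −138, near end x ≈ 481, top z ≈ 62, so the axis is at about 45–46. Descending to grasp at x = 501.

Request:
apply_moves(
  deltas=[
    {"claw": -1,"delta_pos": [1.8,-1.5,2],"yaw": 0},
    {"claw": -1,"delta_pos": [0,0,4],"yaw": 0},
    {"claw": -1,"delta_pos": [0,0,3],"yaw": 0},
    {"claw": -1,"delta_pos": [0,0,2.2],"yaw": 0},
    {"claw": -1,"delta_pos": [0,0,1.2],"yaw": 0},
    {"claw": -1,"delta_pos": [0,0,0],"yaw": 0},
    {"claw": -1,"delta_pos": [0,0,0],"yaw": 0},
  ],
)

```text
clock: 2.78
eef_pos: [502.0, -138.2, 201.7]
tcp_rot: [3.141, -0.002, 0.006]
contact_force: [0.1, 0.2, 0.3]
opening: 1.001
grasp_force: 0.0
```

Request:
apply_moves(
  grip_force=50,
  deltas=[
    {"claw": 0.1,"delta_pos": [0,0,0],"yaw": 0},
    {"claw": 0.5,"delta_pos": [0,0,0],"yaw": 0},
    {"claw": 1,"delta_pos": [0,0,0],"yaw": 0},
    {"claw": 1,"delta_pos": [0,0,0],"yaw": 0},
    {"claw": 1,"delta_pos": [0,0,0],"yaw": 0},
    {"claw": 1,"delta_pos": [0,0,0],"yaw": 0},
    {"claw": 1,"delta_pos": [0,0,0],"yaw": 0},
  ],
)

```text
clock: 3.65
eef_pos: [501.5, -137.9, 200.7]
tcp_rot: [3.142, -0.0, 0.007]
contact_force: [-1.5, -1.2, 3.8]
opening: 0.358
grasp_force: 49.2
```

Request:
apply_moves(
  deltas=[
    {"claw": 1,"delta_pos": [0,0,-1],"yaw": 0},
    {"claw": 1,"delta_pos": [0,0,-3],"yaw": 0},
    {"claw": 1,"delta_pos": [0,0,-4],"yaw": 0},
    {"claw": 1,"delta_pos": [0,-3,-3],"yaw": 0},
    {"claw": 1,"delta_pos": [0,-5,-2],"yaw": 0},
    {"claw": 1,"delta_pos": [-0.5,-5,-1],"yaw": 0},
    {"claw": 1,"delta_pos": [-0.5,-5,0],"yaw": 0},
    {"claw": 1,"delta_pos": [-1,-5,0],"yaw": 0},
  ],
)

```text
clock: 4.65
eef_pos: [479.5, 93.6, 341.4]
tcp_rot: [-3.141, -0.001, 0.007]
contact_force: [0.1, 0.7, -1.8]
opening: 0.356
grasp_force: 49.6
```

Request:
apply_moves(
  deltas=[
    {"claw": 1,"delta_pos": [-1,-4.5,0],"yaw": 0.04},
    {"claw": 1,"delta_pos": [0,-3,0],"yaw": 0.047},
    {"claw": 1,"delta_pos": [0,0,0],"yaw": 0},
    {"claw": 1,"delta_pos": [0,0,0],"yaw": 0},
  ],
)

```text
clock: 5.15
eef_pos: [470.4, 166.5, 340.7]
tcp_rot: [3.141, 0.0, -0.079]
contact_force: [0.6, 0.2, -0.1]
opening: 0.356
grasp_force: 49.7
```

Run:
```python
from h import *
g=snap('wrist','w2'); s=r.sense(); print(s['clock'],s['eef_pos'],s['tcp_rot'],s['contact_force'],s['grasp_force'])
o=np.array([595.2,161.1]);a=-.08;A=np.array([np.cos(a),np.sin(a)]);N=np.array([-A[1],A[0]])
P=cloud(g).reshape(-1,3);P=P[g['z_map'].ravel()>0]
L=np.c_[(P[:,:2]-o)@A,(P[:,:2]-o)@N,P[:,2]]
np.save('pics/L2.npy',L)
for x0 in range(-90,40,12):
    q=L[(abs(L[:,0]-x0)<5)&(abs(L[:,1])<60)]
    f=q[(q[:,2]>36)&(q[:,2]<50)]; b=q[(q[:,2]>6)&(q[:,2]<18)]
    w=q[(q[:,2]>20)&(q[:,2]<50)]
    for nm,e in(('crest',f),('base',b),('blk',w)):
        if len(e)>5: print(x0,nm,len(e),e[:,1].min().round(1),e[:,1].max().round(1),e[:,2].mean().round(1),end=' | ')
    print()
d=L[(L[:,2]>110)&(L[:,2]<200)]; print('dowel x',d[:,0].min(),d[:,0].max(),'y',np.percentile(d[:,1],[1,99]),'z',d[:,2].max())
```

```text
5.2 [470.44193614 166.1998019  340.70996291] [ 3.14119638e+00  3.96437080e-04 -7.99927701e-02] [ 0.56107674 -0.57995326 -1.11251731] 49.673413038253784

-78 base 201 -46.5 49.5 12.6 | 
-66 base 258 -46.0 49.2 13.9 | 
-54 base 307 -46.4 49.5 13.4 | 
-42 base 305 -46.4 49.7 12.7 | 
-30 base 312 -46.0 49.6 12.7 | 
-18 base 333 -46.2 49.6 12.7 | 
-6 base 348 -46.3 49.8 12.7 | 
6 base 370 -46.2 49.7 12.7 | 
18 base 295 -45.9 49.6 12.6 | 

dowel x -145.37366036839745 -15.75783972520847 y [-30.37904673  20.80363398] z 199.99974407695106
```

View pics/w2.png

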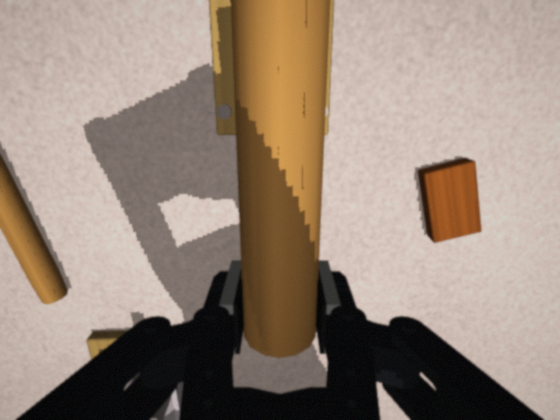

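The wrist view shows the dowel held straight with its trailing end at (278,350), and the V-block base front edge behind it at row 133. Next: the base front edge, and the dowel's pose in the hand.

Run:
```python
from h import *
L=np.load('pics/L2.npy')
for s in(-1,1):
    b=L[(abs(L[:,1]-1.7-s*36)<6)&(L[:,2]>7)&(L[:,2]<20)]; print('base front',np.percentile(b[:,0],[0,.5,2]).round(1))
d=L[(L[:,2]>185)&(L[:,2]<225)&(abs(L[:,1])<25)]
for x0 in range(-155,-20,12):
    q=d[abs(d[:,0]-x0)<5]
    if len(q)>20:
        # fit circle top: y of max via quadratic
        p=np.polyfit(q[:,1],q[:,2],2); print(x0,len(q),q[:,1].min().round(1),q[:,1].max().round(1),'apex y',(-p[1]/2/p[0]).round(1),'z',np.percentile(q[:,2],98).round(1))
print(d[:,0].min())
s=r.sense(); o=np.array([595.2,161.1]);a=-.08;A=np.array([np.cos(a),np.sin(a)]);N=np.array([-A[1],A[0]])
e=s['eef_pos'][:2]-o; print('tcp in V',e@A,e@N)
```

```text
Traceback (most recent call last):
IndexError: index -1 is out of bounds for axis 0 with size 0
```

Run:
```python
from h import *
L=np.load('pics/L2.npy')
b=L[(abs(L[:,1])<60)&(L[:,2]>7)&(L[:,2]<20)]; print('base front',len(b),np.percentile(b[:,0],[0,.5,2,5]).round(1),'sides',np.percentile(b[:,1],[1,10,50,90,99]).round(1))
d=L[(L[:,2]>170)&(L[:,2]<225)&(abs(L[:,1])<25)]
for x0 in range(-155,-20,12):
    q=d[abs(d[:,0]-x0)<5]
    if len(q)>20:
        p=np.polyfit(q[:,1],q[:,2],2); print(x0,len(q),q[:,1].min().round(1),q[:,1].max().round(1),'apex y',(-p[1]/2/p[0]).round(1),'z',np.percentile(q[:,2],98).round(1))
print(d[:,0].min())
s=r.sense(); o=np.array([595.2,161.1]);a=-.08;A=np.array([np.cos(a),np.sin(a)]);N=np.array([-A[1],A[0]])
e=s['eef_pos'][:2]-o; print('tcp in V',e@A,e@N)
```

```text
base front 3253 [-80.5 -80.2 -77.8 -74.3] sides [-46.1 -44.1  39.4  47.3  49.3]
-143 787 -20.2 10.5 apex y -4.8 z 201.5
-131 2042 -22.0 12.4 apex y -4.8 z 211.7
-119 4897 -25.0 25.0 apex y -4.5 z 223.7
-107 1824 -20.6 19.6 apex y -4.0 z 201.5
-95 1988 -20.5 10.7 apex y -4.8 z 201.4
-83 2190 -20.4 10.8 apex y -4.9 z 201.3
-71 2423 -20.4 10.9 apex y -4.8 z 201.4
-59 2677 -20.5 10.8 apex y -4.9 z 201.3
-47 2990 -20.6 10.8 apex y -4.9 z 201.2
-35 3305 -20.5 10.7 apex y -4.9 z 201.2
-23 3696 -20.6 10.8 apex y -4.9 z 201.2
-145.37366036839745
tcp in V -124.76660004248014 -4.886511263009211
```

Request:
apply_moves(
  deltas=[
    {"claw": 1,"delta_pos": [2,-0.65,2],"yaw": 0},
    {"claw": 1,"delta_pos": [0,0,4],"yaw": 0},
    {"claw": 1,"delta_pos": [0,0,3],"yaw": 0},
    {"claw": 1,"delta_pos": [0,0,2],"yaw": 0},
    {"claw": 1,"delta_pos": [0,0,1],"yaw": 0},
    {"claw": 1,"delta_pos": [0,0,0.6],"yaw": 0},
    {"claw": 1,"delta_pos": [0,0,0],"yaw": 0},
    {"claw": 1,"delta_pos": [0,0,0],"yaw": 0},
  ],
)

```text
clock: 6.2
eef_pos: [491.4, 171.8, 215.4]
tcp_rot: [-3.141, -0.001, -0.08]
contact_force: [0.5, 0.1, -0.1]
opening: 0.353
grasp_force: 49.7
```

Run:
```python
from h import *
s=r.sense(); o=np.array([595.2,161.1]);a=-.08;A=np.array([np.cos(a),np.sin(a)]);N=np.array([-A[1],A[0]])
e=s['eef_pos'][:2]-o; print('tcp in V',e@A,e@N,s['eef_pos'],s['contact_force'])
g=snap('wrist','w3')
P=cloud(g).reshape(-1,3);P=P[g['z_map'].ravel()>0]
L=np.c_[(P[:,:2]-o)@A,(P[:,:2]-o)@N,P[:,2]]
for x0 in range(-60,30,15):
    q=L[(abs(L[:,0]-x0)<6)&(abs(L[:,1])<60)]
    f=q[(q[:,2]>38)&(q[:,2]<46)&(abs(q[:,1]-1.7)>17.5)]
    d=q[(q[:,2]>52)&(abs(q[:,1])<20)]
    b=q[(q[:,2]>6)&(q[:,2]<18)]
    print(x0,len(f),np.percentile(f[:,1],[1,99]).round(1) if len(f) else '', 'dowel',np.percentile(d[:,1],[1,99]).round(1) if len(d) else '',d[:,2].max().round(1) if len(d) else '',np.percentile(b[:,1],[1,99]).round(1) if len(b) else '')
```

```text
tcp in V -104.35592610346485 2.390410271054496 [491.3688637  171.82233694 215.35318456] [ 0.48471876  0.13717942 -0.10041491]
-60 230 [-19.8  22.9] dowel [-13.   17.3] 77.2 [-45.6  48.8]
-45 255 [-19.5  22.8] dowel [-13.   17.3] 77.0 [-45.7  48.9]
-30 288 [-19.3  23. ] dowel [-13.   17.3] 77.2 [-45.7  48.9]
-15 326 [-19.9  23. ] dowel [-13.   17.2] 77.3 [-45.7  48.9]
0 346 [-19.6  23. ] dowel [-13.1  17.3] 76.9 [-45.7  48.9]
15 31 [-19.2  22.7] dowel   [-45.6  48.9]
```

View pics/w3.png

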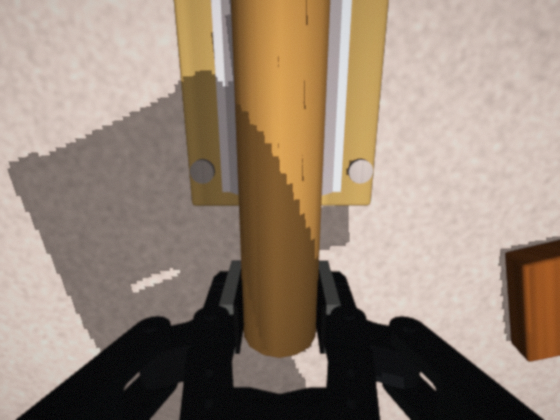

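The wrist view shows the dowel hovering over the V, centred on the flanks (silver strips at columns 225 and 340). It is 0.5 mm off, which I correct while lowering.

Request:
apply_moves(
  deltas=[
    {"claw": 1,"delta_pos": [0,0.05,0.5],"yaw": 0},
    {"claw": 1,"delta_pos": [0,0,0.4],"yaw": 0},
    {"claw": 1,"delta_pos": [0,0,0.15],"yaw": 0},
    {"claw": 1,"delta_pos": [0,0,0],"yaw": 0},
    {"claw": 1,"delta_pos": [0,0,0],"yaw": 0},
  ],
)

```text
clock: 6.88
eef_pos: [490.9, 171.3, 204.2]
tcp_rot: [3.142, 0.0, -0.08]
contact_force: [-0.9, -0.2, 1.4]
opening: 0.359
grasp_force: 49.9
```

Request:
apply_moves(
  deltas=[
    {"claw": 1,"delta_pos": [0,0,0.05],"yaw": 0},
    {"claw": 1,"delta_pos": [0,0,0.05],"yaw": 0},
    {"claw": 1,"delta_pos": [0,0,0],"yaw": 0},
  ],
)

```text
clock: 7.25
eef_pos: [490.9, 171.3, 203.4]
tcp_rot: [-3.142, 0.0, -0.08]
contact_force: [-2.8, 0.9, 5.5]
opening: 0.356
grasp_force: 50.4
```

Contact at axis height 48.4. Opening.

Request:
apply_moves(
  grip_force=20,
  deltas=[
    {"claw": 1,"delta_pos": [0,0,0],"yaw": 0},
    {"claw": 0.2,"delta_pos": [0,0,0],"yaw": 0},
    {"claw": 0,"delta_pos": [0,0,0],"yaw": 0},
    {"claw": -0.3,"delta_pos": [0,0,0],"yaw": 0},
    {"claw": -0.3,"delta_pos": [0,0,0],"yaw": 0},
    {"claw": -0.3,"delta_pos": [0,0,0],"yaw": 0},
  ],
)

```text
clock: 8.0
eef_pos: [491.1, 171.3, 203.2]
tcp_rot: [-3.142, -0.0, -0.08]
contact_force: [-0.5, 0.1, 0.9]
opening: 0.648
grasp_force: 0.0
```

Request:
apply_moves(
  deltas=[
    {"claw": -0.3,"delta_pos": [0,0,-2],"yaw": 0},
    {"claw": -0.3,"delta_pos": [0,0,-4],"yaw": 0},
    {"claw": 0.5,"delta_pos": [-2,0,-4],"yaw": 0},
    {"claw": 1,"delta_pos": [-3,0,0],"yaw": 0},
    {"claw": 1,"delta_pos": [-1.5,0,0],"yaw": 0},
    {"claw": 1,"delta_pos": [0,0,0],"yaw": 0},
    {"claw": 1,"delta_pos": [0,0,0],"yaw": 0},
  ],
)

```text
clock: 8.88
eef_pos: [427.0, 176.6, 303.0]
tcp_rot: [-3.142, -0.0, -0.08]
contact_force: [0.6, 0.5, 0.3]
opening: 0.002
grasp_force: 0.0
```

```bash
cat > chk.py <<'E'
from h import *
import sys
s=r.sense(); o=np.array([595.2,161.1]);a=-.08;A=np.array([np.cos(a),np.sin(a)]);N=np.array([-A[1],A[0]])
e=s['eef_pos'][:2]-o; print(s['clock'],'tcp in V',e@A,e@N,s['eef_pos'],s['contact_force'],s['opening'])
g=snap('wrist',sys.argv[1])
P=cloud(g).reshape(-1,3);P=P[g['z_map'].ravel()>0]
L=np.c_[(P[:,:2]-o)@A,(P[:,:2]-o)@N,P[:,2]]
d=L[(L[:,2]>45)&(L[:,2]<75)&(abs(L[:,1]-1.7)<20)&(L[:,0]<28)]; print('near end',np.percentile(d[:,0],[0,.3,1]).round(1))
for x0 in range(-120,30,20):
    q=d[(abs(d[:,0]-x0)<6)&(d[:,2]>52)]
    if len(q)>20: print(x0,len(q),np.percentile(q[:,1],[1,99]).round(1),np.percentile(q[:,2],99).round(1))
E
python3 chk.py w4
```

```text
8.875 tcp in V -168.92621402799202 2.045646896757718 [426.97753886 176.63879101 302.99251688] [0.64881442 0.49986299 0.33013827] 0.002288140032795396
near end [-125.5 -124.7 -123.7]
-120 840 [-13.6  16.8] 65.7
-100 1050 [-13.8  16.5] 65.9
-80 1144 [-13.5  16.6] 65.8
-60 1259 [-13.4  16.7] 65.8
-40 558 [-13.6  16.9] 66.0
```

The dowel lies level on the flanks (axis y 1.6, trailing end at −125). Lowering the closed fingers behind it.

Request:
apply_moves(
  deltas=[
    {"claw": 1,"delta_pos": [0,0.04,4],"yaw": 0},
    {"claw": 1,"delta_pos": [0,0,3.5],"yaw": 0},
    {"claw": 1,"delta_pos": [0.5,0,1.7],"yaw": 0},
    {"claw": 1,"delta_pos": [1.3,0,0],"yaw": 0},
    {"claw": 1,"delta_pos": [0.5,0,0],"yaw": 0},
    {"claw": 1,"delta_pos": [0,0,0],"yaw": 0},
  ],
)

```text
clock: 9.68
eef_pos: [450.2, 174.3, 212.0]
tcp_rot: [-3.141, -0.002, -0.081]
contact_force: [-0.1, -1.0, 0.2]
opening: -0.003
grasp_force: 0.0
```

Request:
apply_moves(
  deltas=[
    {"claw": 1,"delta_pos": [0.3,0,0],"yaw": 0},
    {"claw": 1,"delta_pos": [0.3,0,0],"yaw": 0},
    {"claw": 1,"delta_pos": [0.2,0,0],"yaw": 0},
    {"claw": 1,"delta_pos": [0.2,0,0],"yaw": 0},
  ],
)

```text
clock: 10.18
eef_pos: [459.2, 173.4, 211.2]
tcp_rot: [3.142, -0.0, -0.08]
contact_force: [-0.3, 0.2, -0.2]
opening: -0.002
grasp_force: 0.0
```

```bash
python3 chk.py w5
```

```text
10.175 tcp in V -136.57171609557813 1.4267312931383156 [459.17909716 173.43625508 211.23546827] [-0.31763856  0.24895504 -0.1637675 ] -0.0024119973370188928
near end [-142.2 -131.3 -131. ]
-120 1630 [-13.7  16.5] 65.6
-100 2298 [-13.8  16.6] 65.5
-80 2702 [-13.7  16.6] 65.7
-60 3205 [-13.7  16.6] 65.8
-40 3802 [-13.6  16.6] 65.8
```

View pics/w5.png

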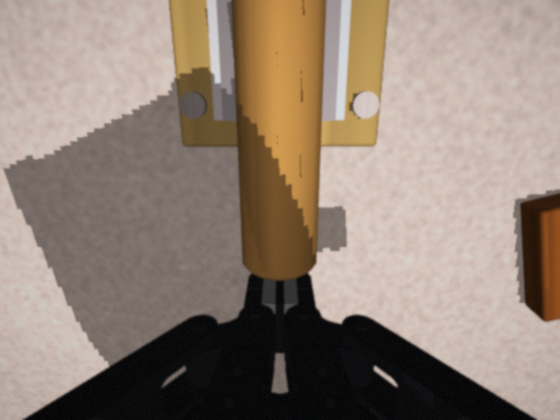

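The view shows the closed fingertips at (280,280), just behind the dowel's end. Pushing the first stretch: under the roller, short of the earliest stop position.

Request:
apply_moves(
  deltas=[
    {"claw": 1,"delta_pos": [0.2,0,0],"yaw": 0},
    {"claw": 1,"delta_pos": [0.2,0,0],"yaw": 0},
    {"claw": 1,"delta_pos": [0.2,0,0],"yaw": 0},
    {"claw": 1,"delta_pos": [0.2,0,0],"yaw": 0},
  ],
)

```text
clock: 10.72
eef_pos: [467.2, 172.8, 211.2]
tcp_rot: [3.142, 0.0, -0.08]
contact_force: [-0.8, 0.5, 0.3]
opening: -0.001
grasp_force: 0.3
```

Request:
apply_moves(
  deltas=[
    {"claw": 1,"delta_pos": [0.2,0,0],"yaw": 0},
    {"claw": 1,"delta_pos": [0.2,0,0],"yaw": 0},
    {"claw": 1,"delta_pos": [0.2,0,0],"yaw": 0},
    {"claw": 1,"delta_pos": [0.2,0,0],"yaw": 0},
  ],
)

```text
clock: 11.22
eef_pos: [474.8, 172.1, 211.1]
tcp_rot: [3.141, 0.001, -0.08]
contact_force: [-3.5, 1.4, 2.4]
opening: -0.002
grasp_force: 2.0
```

Request:
apply_moves(
  deltas=[
    {"claw": 1,"delta_pos": [0.2,0,0],"yaw": 0},
    {"claw": 1,"delta_pos": [0.2,0,0],"yaw": 0},
    {"claw": 1,"delta_pos": [0.2,0,0],"yaw": 0},
  ],
)

```text
clock: 11.6
eef_pos: [481.1, 171.7, 211.1]
tcp_rot: [3.141, 0.0, -0.08]
contact_force: [-3.1, 0.3, 1.8]
opening: -0.002
grasp_force: 1.6
```

```bash
python3 chk.py w6
```

```text
11.6 tcp in V -114.61020587002761 1.4002847526808448 [481.06825456 171.65484576 211.14345904] [-3.09313344  0.26403854  1.77637277] -0.0022019397965007495
near end [-127.2 -109.3 -109.1]
-100 2201 [-13.5  16.3] 74.8
-80 2267 [-13.6  16.6] 65.5
-60 2663 [-13.6  16.7] 65.6
-40 3155 [-13.6  16.6] 65.7
-20 3745 [-13.5  16.8] 65.7
0 79 [-13.8  17.2] 60.6
```

Request:
apply_moves(
  deltas=[
    {"claw": 1,"delta_pos": [0.1,0,0],"yaw": 0},
    {"claw": 1,"delta_pos": [0.1,0,0],"yaw": 0},
    {"claw": 1,"delta_pos": [0.1,0,0],"yaw": 0},
  ],
)

```text
clock: 12.02
eef_pos: [484.1, 171.4, 211.2]
tcp_rot: [3.142, 0.0, -0.08]
contact_force: [-3.3, 0.3, 1.8]
opening: -0.004
grasp_force: 1.5
```

Request:
apply_moves(
  deltas=[
    {"claw": 1,"delta_pos": [0.1,0,0],"yaw": 0},
    {"claw": 1,"delta_pos": [0.1,0,0],"yaw": 0},
  ],
)

```text
clock: 12.28
eef_pos: [486.1, 171.3, 211.2]
tcp_rot: [3.142, 0.0, -0.08]
contact_force: [-3.6, 0.8, 1.1]
opening: -0.002
grasp_force: 1.5
```

Request:
apply_moves(
  deltas=[
    {"claw": 1,"delta_pos": [0.1,0,0],"yaw": 0},
    {"claw": 1,"delta_pos": [0.1,0,0],"yaw": 0},
  ],
)

```text
clock: 12.52
eef_pos: [488.1, 171.1, 211.2]
tcp_rot: [3.142, 0.0, -0.08]
contact_force: [-2.2, 1.3, 1.7]
opening: 0.002
grasp_force: 1.5
```

Request:
apply_moves(
  deltas=[
    {"claw": 1,"delta_pos": [0.1,0,0],"yaw": 0},
    {"claw": 1,"delta_pos": [0.1,0,0],"yaw": 0},
  ],
)

```text
clock: 12.78
eef_pos: [490.1, 171.0, 211.2]
tcp_rot: [-3.142, 0.0, -0.08]
contact_force: [-2.9, 0.7, 2.1]
opening: 0.001
grasp_force: 1.5
```

Request:
apply_moves(
  deltas=[
    {"claw": 1,"delta_pos": [0.1,0,0],"yaw": 0},
    {"claw": 1,"delta_pos": [0.1,0,0],"yaw": 0},
  ],
)

```text
clock: 13.02
eef_pos: [492.0, 170.8, 211.2]
tcp_rot: [-3.142, 0.0, -0.08]
contact_force: [-2.6, 1.7, 1.1]
opening: -0.0
grasp_force: 1.5
```

Request:
apply_moves(
  deltas=[
    {"claw": 1,"delta_pos": [0.1,0,0],"yaw": 0},
    {"claw": 1,"delta_pos": [0.1,0,0],"yaw": 0},
  ],
)

```text
clock: 13.28
eef_pos: [494.0, 170.6, 211.2]
tcp_rot: [-3.142, -0.0, -0.08]
contact_force: [-2.2, 0.4, 0.8]
opening: -0.0
grasp_force: 1.5
```

Request:
apply_moves(
  deltas=[
    {"claw": 1,"delta_pos": [0.1,0,0],"yaw": 0},
    {"claw": 1,"delta_pos": [0.1,0,0],"yaw": 0},
  ],
)

```text
clock: 13.52
eef_pos: [496.1, 170.5, 211.2]
tcp_rot: [-3.142, -0.0, -0.08]
contact_force: [-3.6, 0.7, 1.7]
opening: -0.001
grasp_force: 1.5
```

Request:
apply_moves(
  deltas=[
    {"claw": 1,"delta_pos": [0.1,0,0],"yaw": 0},
    {"claw": 1,"delta_pos": [0.1,0,0],"yaw": 0},
  ],
)

```text
clock: 13.78
eef_pos: [498.0, 170.3, 211.2]
tcp_rot: [3.142, -0.0, -0.08]
contact_force: [-3.1, -0.1, 1.2]
opening: -0.002
grasp_force: 1.5
```

Request:
apply_moves(
  deltas=[
    {"claw": 1,"delta_pos": [0.1,0,0],"yaw": 0},
    {"claw": 1,"delta_pos": [0.1,0,0],"yaw": 0},
  ],
)

```text
clock: 14.02
eef_pos: [500.0, 170.2, 211.2]
tcp_rot: [-3.142, -0.0, -0.08]
contact_force: [-3.3, 0.6, 2.2]
opening: 0.0
grasp_force: 1.5
```

Request:
apply_moves(
  deltas=[
    {"claw": 1,"delta_pos": [0.1,0,0],"yaw": 0},
    {"claw": 1,"delta_pos": [0.1,0,0],"yaw": 0},
  ],
)

```text
clock: 14.28
eef_pos: [502.0, 170.0, 211.2]
tcp_rot: [3.142, 0.0, -0.08]
contact_force: [-3.2, 0.7, 2.0]
opening: -0.002
grasp_force: 1.5
```

Request:
apply_moves(
  deltas=[
    {"claw": 1,"delta_pos": [0.1,0,0],"yaw": 0},
    {"claw": 1,"delta_pos": [0.1,0,0],"yaw": 0},
  ],
)

```text
clock: 14.52
eef_pos: [504.0, 169.8, 211.2]
tcp_rot: [-3.142, -0.0, -0.08]
contact_force: [-3.4, 0.9, 0.5]
opening: -0.002
grasp_force: 1.6
```

Request:
apply_moves(
  deltas=[
    {"claw": 1,"delta_pos": [0.1,0,0],"yaw": 0},
    {"claw": 1,"delta_pos": [0.1,0,0],"yaw": 0},
  ],
)

```text
clock: 14.78
eef_pos: [506.0, 169.7, 211.2]
tcp_rot: [-3.142, -0.0, -0.08]
contact_force: [-3.4, 1.4, 2.3]
opening: 0.002
grasp_force: 1.6
```

Request:
apply_moves(
  deltas=[
    {"claw": 1,"delta_pos": [0.1,0,0],"yaw": 0},
    {"claw": 1,"delta_pos": [0.1,0,0],"yaw": 0},
  ],
)

```text
clock: 15.02
eef_pos: [508.0, 169.5, 211.2]
tcp_rot: [-3.142, -0.0, -0.08]
contact_force: [-2.8, 0.6, 2.4]
opening: 0.003
grasp_force: 1.6
```

Request:
apply_moves(
  deltas=[
    {"claw": 1,"delta_pos": [0.1,0,0],"yaw": 0},
    {"claw": 1,"delta_pos": [0,0,0],"yaw": 0},
  ],
)

```text
clock: 15.28
eef_pos: [509.1, 169.5, 211.2]
tcp_rot: [-3.142, -0.0, -0.08]
contact_force: [-3.1, 0.8, 1.2]
opening: -0.0
grasp_force: 1.1
```

Request:
apply_moves(
  deltas=[
    {"claw": 1,"delta_pos": [0.1,0,0],"yaw": 0},
    {"claw": 1,"delta_pos": [0.1,0,0],"yaw": 0},
  ],
)

```text
clock: 15.52
eef_pos: [511.0, 169.3, 211.2]
tcp_rot: [-3.142, 0.0, -0.08]
contact_force: [-3.7, 1.7, 1.2]
opening: -0.0
grasp_force: 1.6
```

Request:
apply_moves(
  deltas=[
    {"claw": 1,"delta_pos": [0.1,0,0],"yaw": 0},
    {"claw": 1,"delta_pos": [0.1,0,0],"yaw": 0},
  ],
)

```text
clock: 15.78
eef_pos: [513.0, 169.1, 211.2]
tcp_rot: [-3.142, 0.0, -0.08]
contact_force: [-4.2, 2.6, 0.6]
opening: -0.002
grasp_force: 1.6
```

Request:
apply_moves(
  deltas=[
    {"claw": 1,"delta_pos": [0.1,0,0],"yaw": 0},
    {"claw": 1,"delta_pos": [0.1,0,0],"yaw": 0},
  ],
)

```text
clock: 16.02
eef_pos: [514.9, 169.0, 211.2]
tcp_rot: [-3.142, 0.0, -0.08]
contact_force: [-3.9, 1.8, 1.8]
opening: -0.0
grasp_force: 2.0
```

The pad spring is beginning to show. Smaller steps now.

Request:
apply_moves(
  deltas=[
    {"claw": 1,"delta_pos": [0.1,0,0],"yaw": 0},
  ],
)

```text
clock: 16.15
eef_pos: [515.7, 168.9, 211.1]
tcp_rot: [3.142, 0.001, -0.08]
contact_force: [-5.6, 2.1, 4.6]
opening: 0.001
grasp_force: 3.0
```

Request:
apply_moves(
  deltas=[
    {"claw": 1,"delta_pos": [0.1,0,0],"yaw": 0},
  ],
)

```text
clock: 16.27
eef_pos: [516.4, 168.8, 211.1]
tcp_rot: [3.141, 0.002, -0.08]
contact_force: [-7.3, 3.2, 5.6]
opening: -0.002
grasp_force: 3.8
```

Request:
apply_moves(
  deltas=[
    {"claw": 1,"delta_pos": [0,0,0],"yaw": 0},
  ],
)

```text
clock: 16.4
eef_pos: [516.5, 168.9, 211.1]
tcp_rot: [3.141, 0.001, -0.08]
contact_force: [-6.2, 3.0, 5.5]
opening: 0.005
grasp_force: 3.2
```

Run:
```python
from h import *
s=r.sense(); print(s)
```

```text
{'clock': 16.4, 'qpos': array([3.13124719e-01, 4.91216221e-01, 1.94575485e+00, 5.91907051e-04,
       7.05932753e-01, 1.96384735e+00]), 'qvel': array([ 4.93069455e-04, -7.88279961e-04,  7.57992649e-04, -1.68771455e-03,
       -7.20328234e-04, -3.36645965e-05]), 'joint_efforts': array([-2.49767572e+00, -5.65363204e+01, -2.45066500e+01, -9.11447369e-01,
       -1.57927718e+00,  2.77133624e-02]), 'eef_pos': array([516.45938384, 168.86231265, 211.1490178 ]), 'tcp_rot': array([ 3.14144460e+00,  1.35811271e-03, -8.03770992e-02]), 'contact_force': array([-6.20635057,  3.04897044,  5.54195961]), 'wrist_torque': array([0.40464631, 0.91709578, 0.0242505 ]), 'grasp_force': 3.1971143602277152, 'opening': 0.0049448134972432875}
```

Request:
apply_moves(
  deltas=[
    {"claw": 1,"delta_pos": [0.1,0,0],"yaw": 0},
  ],
)

```text
clock: 16.52
eef_pos: [517.1, 168.8, 211.1]
tcp_rot: [3.141, 0.002, -0.08]
contact_force: [-9.3, 3.5, 7.1]
opening: 0.0
grasp_force: 4.5
```

Request:
apply_moves(
  deltas=[
    {"claw": 1,"delta_pos": [0.05,0,0],"yaw": 0},
  ],
)

```text
clock: 16.65
eef_pos: [517.5, 168.8, 211.1]
tcp_rot: [3.141, 0.003, -0.08]
contact_force: [-10.0, 4.4, 7.9]
opening: 0.003
grasp_force: 4.9
```

Relieving the side and vertical load while holding the push.

Request:
apply_moves(
  deltas=[
    {"claw": 1,"delta_pos": [0.02,-0.06,-0.13],"yaw": 0},
  ],
)

```text
clock: 16.77
eef_pos: [517.9, 169.1, 212.1]
tcp_rot: [3.141, 0.002, -0.08]
contact_force: [-4.5, 1.0, -1.5]
opening: 0.0
grasp_force: 2.5
```

Request:
apply_moves(
  deltas=[
    {"claw": 1,"delta_pos": [0.1,0,0],"yaw": 0},
  ],
)

```text
clock: 16.9
eef_pos: [518.2, 168.8, 211.7]
tcp_rot: [3.14, 0.004, -0.08]
contact_force: [-9.3, 1.1, -1.1]
opening: -0.001
grasp_force: 4.6
```

Request:
apply_moves(
  deltas=[
    {"claw": 1,"delta_pos": [0.05,0,0],"yaw": 0},
  ],
)

```text
clock: 17.02
eef_pos: [518.4, 168.7, 211.5]
tcp_rot: [3.14, 0.005, -0.08]
contact_force: [-10.8, 1.7, 1.4]
opening: 0.0
grasp_force: 5.3
```

Request:
apply_moves(
  deltas=[
    {"claw": 1,"delta_pos": [0.03,0,-0.03],"yaw": 0},
  ],
)

```text
clock: 17.15
eef_pos: [518.5, 168.7, 211.7]
tcp_rot: [3.14, 0.006, -0.08]
contact_force: [-10.2, 2.5, 0.3]
opening: -0.003
grasp_force: 5.1
```

Request:
apply_moves(
  deltas=[
    {"claw": 1,"delta_pos": [0,0,0],"yaw": 0},
  ],
)

```text
clock: 17.27
eef_pos: [518.4, 168.7, 211.6]
tcp_rot: [3.14, 0.006, -0.08]
contact_force: [-10.3, 1.7, 0.0]
opening: -0.003
grasp_force: 4.9
```

Request:
apply_moves(
  deltas=[
    {"claw": 1,"delta_pos": [0.05,0,0],"yaw": 0},
    {"claw": 1,"delta_pos": [0,0,0],"yaw": 0},
  ],
)

```text
clock: 17.52
eef_pos: [518.6, 168.7, 211.6]
tcp_rot: [3.14, 0.007, -0.08]
contact_force: [-12.0, 3.0, 1.3]
opening: 0.003
grasp_force: 5.9
```

Request:
apply_moves(
  deltas=[
    {"claw": 1,"delta_pos": [0,0,0],"yaw": 0},
    {"claw": 1,"delta_pos": [0,0,0],"yaw": 0},
  ],
)

```text
clock: 17.77
eef_pos: [518.6, 168.7, 211.6]
tcp_rot: [3.14, 0.007, -0.08]
contact_force: [-10.9, 2.0, 1.9]
opening: -0.003
grasp_force: 5.9
```

Request:
apply_moves(
  deltas=[
    {"claw": 1,"delta_pos": [0.01,0,0],"yaw": 0},
    {"claw": 1,"delta_pos": [0,0,0],"yaw": 0},
    {"claw": 1,"delta_pos": [0,0,0],"yaw": 0},
  ],
)

```text
clock: 18.15
eef_pos: [518.6, 168.7, 211.6]
tcp_rot: [3.139, 0.007, -0.08]
contact_force: [-13.3, 1.9, 1.7]
opening: -0.004
grasp_force: 6.0
```

Held about 0.75 s at about 12 N axial (about 8–9 N on the stop). Backing straight off, then up.

Request:
apply_moves(
  deltas=[
    {"claw": 1,"delta_pos": [-0.1,0,0],"yaw": 0},
    {"claw": 1,"delta_pos": [-0.2,0,0],"yaw": 0},
    {"claw": 1,"delta_pos": [-0.5,0,0],"yaw": 0},
    {"claw": 1,"delta_pos": [-2,0,0],"yaw": 0},
    {"claw": 1,"delta_pos": [-3,0,0],"yaw": 0},
    {"claw": 1,"delta_pos": [-1,0,-4],"yaw": 0},
    {"claw": 1,"delta_pos": [0,0,-5],"yaw": 0},
    {"claw": 1,"delta_pos": [0,0,0],"yaw": 0},
  ],
)

```text
clock: 19.15
eef_pos: [455.0, 175.1, 306.7]
tcp_rot: [-3.138, -0.008, -0.08]
contact_force: [0.8, 0.9, -0.2]
opening: 0.004
grasp_force: 0.0
```

```bash
python3 chk.py w7
python3 - <<'E'
from h import *
a=snap('top','t7')['img'];b=snap('side','s7')['img']
w=cv2.imread('pics/w7.png')
c=lambda i,v,u:cv2.resize(i[v:v+100,u:u+100],(400,400),interpolation=cv2.INTER_CUBIC)
cv2.imwrite('pics/f.png',np.hstack([c(a,90,165),c(b,185,140)]))
E
```

```text
19.15 tcp in V -140.89950692046625 2.791967583955815 [454.97425032 175.14297903 306.66581534] [ 0.77554864  0.87890026 -0.2109102 ] 0.0037848028825203934
near end [-69.6 -69.5 -68.9]
-60 1066 [-13.5  16.9] 65.9
-40 1156 [-13.6  17. ] 65.7
-20 1277 [-13.6  16.7] 66.0
```

View pics/f.png

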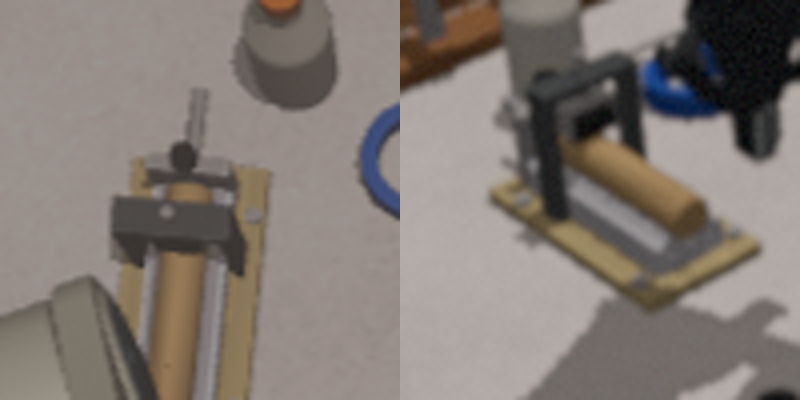

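View pics/w7.png

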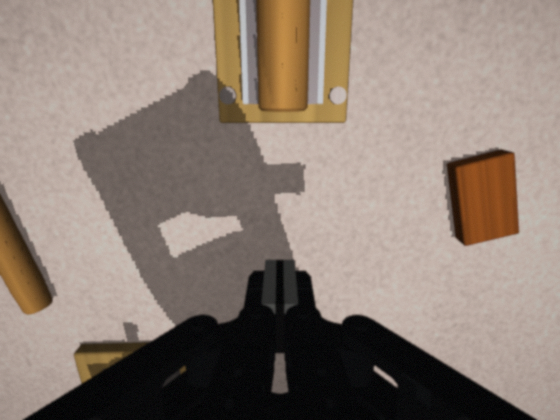

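The top, side and wrist views show the dowel under the roller and against the pad. It lies level on both flanks with its trailing end at V x = −69.5, and the robot is clear.

```bash
python3 -c "
from rig import r
print(r.sign_off())"
```

```text
the job is handed in; nothing more can be done
None
```

The thick dowel is home in the smaller V-block, on both flanks and against the stop; it was pressed at about 8–9 N beyond drag for about 0.75 s, let go, and the job was handed in at about 19 s of the 56 s allowed.

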